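# Load plant labels and hold the printer's feed button

### The arm

A 6-joint arm with a two-finger parallel gripper is mounted at the origin on the work surface. World frame = base frame: x ahead of the robot, y to its left, z up, the work surface at z = 0. Lengths are in m, angles in rad, forces in N, time in s.
With the tool pointing down it reaches from about 0.275 to 0.975 m from the base axis. Payload 8.4 kg.
Tool frame: the origin (TCP) lies at the very end of the fingers, on their centre line; the grasp point (between the pads) lies 19 mm behind it; z points along the fingers, y is the line along which they close (so a half turn about z gives the same grasp; the last joint's range is limited). The gripper opens to 92 mm and grips with 3 to 60 N. Pads are 20 mm wide; open, the fingers measure 128 mm over their backs; the gripper's body (75 mm by 189 mm) begins 69 mm behind the grasp point.
Start: joints at [-0.002, 0.353, 1.633, -0, 1.155, -0.002], TCP at [0.625, -0, 0.215] pointing down, gripper open.
Joint ranges: [-2.63, 2.63], [-0.92, 2.1], [0.06, 2.66], [-1.3, 4.44], [0, 2.69], [-3.02, 3.02]. Speed limits (rad/s): [2.22, 2.22, 2.79, 3.14, 3.14, 3.14].

### API

Orientations are given as a unit quaternion [w, x, y, z].
In Python, from bench import ctrl gives the robot as it stands. The module is installed in compiled form; this text tells all that it offers.
- The arm moves only by the tool step_arm, never from a script. Its argument "increments" is one flat list of numbers, 7 for each row, row after row: the finger opening in cm, from 0 to 9.19, then the shift along the tool's x, y, z in cm, then the turn, a rotation vector about the tool's x, y, z in rad. In form: [hand, x, y, z, ax, ay, az, hand, x, y, z, ax, ay, az, ...]. A call has 1 to 8 rows; each row shifts and turns the commanded pose from where the row before left it, along the tool's axes as they then stand; what a row does not reach is not made up. A row lasts 1/12 s, in which the tool goes at most 41.7 mm and 7.16 degrees, less where a joint would pass 70% of its speed; a pose out of reach is approached as far as the arm can. A call is refused whole if a number of a shift passes 4.17 or a number of a turn 0.125, either way. A call with a gripper value outside its range is refused whole. The fingers move at their own pace and stop on an object; "squeeze" is the grip in N (left out, the last holds). Time passes only in rows, so rows that do not move let the fingers close. It gives the time, the measured TCP pose, the force, the opening and the grip force at its end, in the units of the state.
- ctrl.sense(): the state, without advancing time (a new reading comes with each control period).
- ctrl.read_camera(name): name is "scene" or "side" or "wrist"; returns the picture (480x640x3 uint8, red, green, blue); there is no depth.
- ctrl.get_calibration(name): a dict with "camera_matrix" (3x3 intrinsics, pixels), "k1" (the pictures are not rectified: a ray, as slopes to the right and down, at radius r is drawn at 1 + k1 r^2 times it, then the intrinsics apply), "world_to_cam" (4x4, takes a point from world to camera coordinates); the wrist camera has in their place "tool_from_camera" (4x4, takes a point from camera to tool coordinates, whose origin is the TCP and whose axes are the flange's). Camera axes: x right, y down, z forward; pixel columns grow to the right and rows downward; lengths in m; the calibration is good to about 2 mm. A picture is of the moment at which its call begins: read the wrist's pose just before it. get_calibration takes no time and is no camera call.
- ctrl.sign_off(): hands the job in; it is judged then, once.
The state is a dict: "t": time; "joint_pos": joint angles; "joint_velocities": joint speeds; "joint_torque": joint torques, N m; "position": TCP position; "tool_rot": TCP orientation; "wrist_force": force on the tool from outside, world axes, zero at the start; "torque": the same for the moment, N m; "grip_width": finger opening in m; "grasp_force": force on a finger pad.
Only numpy, scipy, OpenCV 4.12 (cv2) and the standard library are available. Lean on these libraries where they do the work, as an engineer would, in place of code of your own. Each camera call takes 0.05 s, during which the arm holds its last target. There are 200 camera calls.

### The job

Get the greenhouse label printer ready for the yellow plant labels: lay the yellow roll in the open printer so that it rests on the two rollers between the guides, let go of it, and press the sprung cover down until its latch catches and keeps it shut by itself. Then, with a fingertip, press the green feed button fully in without straining it and keep it in for at least two seconds, as for calibrating to new labels; the program finishes while still holding the button in. Leave the white roll and the other things on the bench where they are.

Things in the scene. Friction and masses are not known exactly. Their poses are not given: they have to be found in the camera images.
- yellow_roll: Roll of yellow plant labels to be loaded: a solid cylinder 80 mm in diameter and 58 mm wide, about 240 g, standing on its rim in one of the two places of the plywood roll rack. Origin at the roll's centre; y is the roll's axis (horizontal). It may be gripped across its two flat faces from above.
- white_roll: Roll of white labels, the same size, in the other place of the rack; stays where it is. Origin and axes like the yellow roll.
- rack: Fixed plywood roll rack, 196 x 84 mm and 18 mm high, in which the two rolls stand one behind the other along the rack's x with 94 mm between their centres, their axes along the rack's y, their centres 48.5 mm above the bench. Origin at the centre of its underside.
- printer: Fixed grey label printer, 200 mm long (x), 146 mm wide (y), walls 100 mm high. Origin at the centre of its underside; x points from its front (button) to its rear (cover hinge), z up. The open bay in its middle is 94 mm long (x) and 120 mm wide (y); its front wall is 88 mm high. In front of the bay is a ledge 62 mm high with the feed button.
- bay (a point): Where the roll's centre lies when loaded, on two steel rollers along y: 60.5 mm above the bench, 10 mm behind the printer's origin, 70 mm in front of the hinge. The roll's axis is then along the printer's y. Beside it stand two guide plates, 66 mm apart, flaring to 80 mm at their tops 47 mm above the bench. Site axes are the printer's.
- cover (a joint): Angle of the dark cover about its rear hinge: 0 shut, 1.6 open (upright). A spring lifts it: 3 to 5 N at the lip moves it, and it swings up again if let go. From 0.1 on two pins ride over sprung hooks, which takes about 10 N at the lip; pushed a little past shut, to between -0.005 and the stop at -0.03, the hooks catch with a snap and hold it at about 0 (at most 0.01) when let go.
- cover_lip (a point): Point on the middle of the cover's outer face, 12 mm from its free (front) edge; moves with the cover. Its z axis points out of the outer face (up when shut, to the rear when open), its -x axis to the free edge. When shut it is 124 mm above the bench, 46 mm in front of the printer's origin. The cover is a shell 146 mm wide and 24 mm thick.
- cover_hinge (a point): Middle of the cover's hinge axis (along the printer's y), 100 mm above the bench, 80 mm behind the printer's origin. The lip point is 126 mm from it along the cover and 24 mm outwards.
- button_top (a point): Centre of the top of the round green feed button, 20 mm in diameter, on the ledge at the front right of the printer, 70 mm above the bench when out; moves with the button, which is pressed straight down. The front of the shut cover is 20 mm behind this point and rises 54 mm above it.
- feed_button (a joint): Travel of the feed button: 0 out, 0.005 m fully in, against a spring of about 2 N at the start and 6 N when fully in, then a hard stop.
- pot_a: Black square pot of seedlings, 70 mm wide, 65 mm high without the leaves; bystander. Origin at its underside.
- pot_b: Second black square pot of seedlings, same size; bystander. Origin at its underside.
- label_cup: Clear cup of stake labels, 68 mm across, about 110 mm high with the labels; bystander. Origin at its underside.
- spray: White bottle with a blue cap, 64 mm across, 180 mm high; bystander. Origin at its underside.
- marker: Black and blue marker pen, 135 mm long, lying; bystander.
- trowel: Small flat trowel with a wooden handle, 230 mm long, lying; bystander.
- empty_core: Empty cardboard core of the last roll, 33 mm across, 58 mm high, standing; bystander.

How it is judged:
On the way, in this order (a step that is already met when the one before it is completed fails the run):
1. the yellow roll lies on the rollers between the guides, let go (horizontal distance between yellow_roll and bay below 0.01 m and z of yellow_roll in the frame of bay between -0.006 and 0.006 m and angle between the y axis of yellow_roll and the y axis of printer, either way round below 0.12 rad and contact force between each of the fingers, the arm and yellow_roll below 0.2 N and linear speed of yellow_roll below 0.03 m/s), for 0.3 s.
2. the cover is latched: shut by itself, with nothing pressing on it (horizontal distance between yellow_roll and bay below 0.01 m and z of yellow_roll in the frame of bay between -0.006 and 0.006 m and angle between the y axis of yellow_roll and the y axis of printer, either way round below 0.12 rad and value of joint cover below 0.02 rad and contact force between each of the fingers, the arm and cover below 0.2 N), for 0.3 s.
3. the feed button is kept fully in by a fingertip (all of step 2 and value of joint feed_button above 0.0042 m and contact force between the fingers and feed_button between 2 and 25 N), for 1.5 s.
At the end, for the whole second after the job is handed in: Roll within 10 mm of its seat (6 mm in height), axis within 0.12 rad of the printer's; cover below 0.02 rad, held by its latch alone; fingers hold the button in by over 4.2 of its 5 mm with 2 to 25 N, kept up through the last second (all of step 3 and contact force between each of the fingers, the arm and yellow_roll below 0.2 N and linear speed of yellow_roll below 0.03 m/s); the arm keeps its last pose, push and grip.
It fails at once if the white roll or another thing on the bench is moved by more than 25 mm (distance of any of white_roll, pot_a, pot_b, label_cup, spray, marker, trowel, empty_core from where it was at the start of the episode above 0.025 m).
It fails at once if the feed button is strained: pushed with more than 40 N (contact force between any of the fingers, the arm and feed_button above 40 N).
It also fails if it takes over 61 s, if anything falls off the work surface, if the arm or the gripper's body presses on something with over 40 N, if the wrist force passes 120 N, or if a joint passes its speed limit or range.

## Working session

There is one attempt and no reset: what is moved stays moved. The work goes in short steps, Python scripts to look and compute and a tool call to move; the robot and the scene stay as the last step left them, time stands still between calls to the robot, and variables do not carry over. Pictures are saved under pics/ and viewed, at most 10 in all, crops included, and the job is handed in when it is done.

Besides the shell and the picture viewer there is one more tool, called after "Emit:" by a JSON object that holds its "method" and its "body". step_arm: Moves the arm, as the interface text tells. Its arguments: {"type":"object","properties":{"increments":{"type":"array","items":{"type":"number"}},"squeeze":{"type":"number"}},"required":["increments"]}

```bash
mkdir -p pics; cat > h.py <<'E'
import numpy as np, cv2
from bench import ctrl
from scipy.spatial.transform import Rotation as R
def save(cam,fn):
    im=ctrl.read_camera(cam); cv2.imwrite(fn,im[:,:,::-1]); return im
def ray(cam,uv,state=None):
    c=ctrl.get_calibration(cam);K=np.array(c["camera_matrix"]);k=c["k1"]
    s=np.array([(uv[0]-K[0,2])/K[0,0],(uv[1]-K[1,2])/K[1,1]]);p=s.copy()
    for _ in range(30): p=s/(1+k*(p@p))
    d=np.array([p[0],p[1],1.])
    if "world_to_cam" in c: T=np.linalg.inv(np.array(c["world_to_cam"]))
    else:
        T=np.eye(4);q=state["tool_rot"];T[:3,:3]=R.from_quat([q[1],q[2],q[3],q[0]]).as_matrix();T[:3,3]=state["position"];T=T@np.array(c["tool_from_camera"])
    d=T[:3,:3]@d; return T[:3,3],d/np.linalg.norm(d)
def onz(cam,uv,z,state=None):
    o,d=ray(cam,uv,state); return o+d*(z-o[2])/d[2]
def tri(*rays):
    A=np.zeros((3,3));b=np.zeros(3)
    for o,d in rays:
        P=np.eye(3)-np.outer(d,d);A+=P;b+=P@o
    x=np.linalg.solve(A,b); return x,[float(np.linalg.norm(np.cross(x-o,d))) for o,d in rays]
def proj(cam,X,state=None):
    c=ctrl.get_calibration(cam);K=np.array(c["camera_matrix"])
    if "world_to_cam" in c: W=np.array(c["world_to_cam"])
    else:
        T=np.eye(4);q=state["tool_rot"];T[:3,:3]=R.from_quat([q[1],q[2],q[3],q[0]]).as_matrix();T[:3,3]=state["position"];W=np.linalg.inv(T@np.array(c["tool_from_camera"]))
    p=W[:3,:3]@np.array(X)+W[:3,3];s=p[:2]/p[2];s=s*(1+c["k1"]*(s@s));return K[:2,:2]@s+K[:2,2]
E
python3 - <<'E'
from h import *
print(ctrl.sense())
for c in("scene","side","wrist"):
    save(c,f"pics/{c}0.png"); k=ctrl.get_calibration(c); print(c,{a:np.round(b,3).tolist() for a,b in k.items()})
E
```

```text
{'t': 0.0, 'joint_pos': array([-2.37934888e-03,  3.53619274e-01,  1.63413984e+00, -2.76602072e-05,
        1.15516737e+00, -2.39363450e-03]), 'joint_velocities': array([ 0.00140499,  0.0016952 , -0.00081968,  0.00039885, -0.00049464,
       -0.00101345]), 'joint_torque': array([-2.43486713e-03, -5.93846583e+01, -3.34216332e+01,  6.94100303e-02,
        2.34022352e-02, -1.15005114e-04]), 'position': array([6.24511132e-01, 4.97688263e-06, 2.13879275e-01]), 'tool_rot': array([-4.63779215e-04,  7.07097619e-01,  7.07115629e-01, -4.79416603e-04]), 'wrist_force': array([-0.32866395,  0.09976876, -0.26865674]), 'torque': array([0.00415821, 0.02030893, 0.01807756]), 'grasp_force': 0.0, 'grip_width': 0.09178009001313713}
scene {'camera_matrix': [[539.438, 0.0, 314.809], [0.0, 539.438, 239.004], [0.0, 0.0, 1.0]], 'k1': -0.029, 'world_to_cam': [[-0.532, 0.847, -0.0, 0.328], [0.59, 0.371, -0.717, -0.228], [-0.607, -0.382, -0.697, 1.72], [0.0, 0.0, 0.0, 1.0]]}
side {'camera_matrix': [[536.264, 0.0, 322.19], [0.0, 536.264, 235.261], [0.0, 0.0, 1.0]], 'k1': -0.003, 'world_to_cam': [[0.831, -0.557, -0.01, -0.455], [-0.38, -0.554, -0.741, 0.235], [0.407, 0.619, -0.671, 1.051], [0.0, 0.0, 0.0, 1.0]]}
wrist {'camera_matrix': [[350.402, 0.0, 322.321], [0.0, 350.402, 239.493], [0.0, 0.0, 1.0]], 'k1': -0.049, 'tool_from_camera': [[-0.001, -0.959, -0.285, 0.081], [1.0, -0.001, 0.0, -0.0], [-0.0, -0.285, 0.959, -0.17], [0.0, 0.0, 0.0, 1.0]]}
```

View pics/scene0.png

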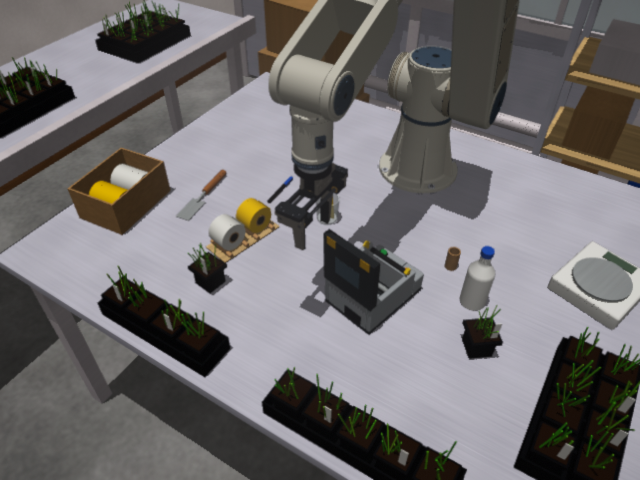

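View pics/side0.png

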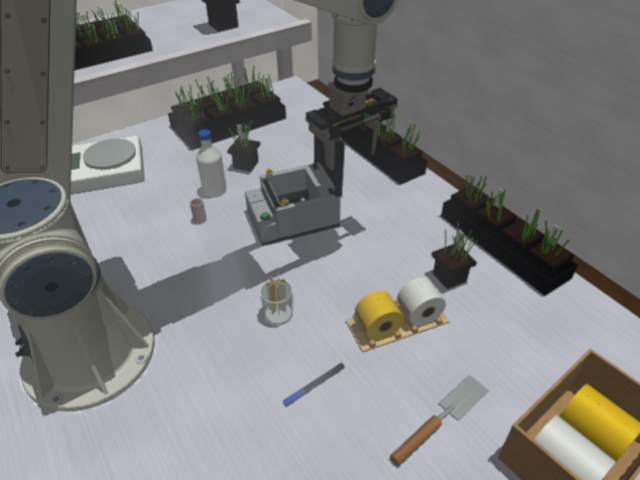

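View pics/wrist0.png

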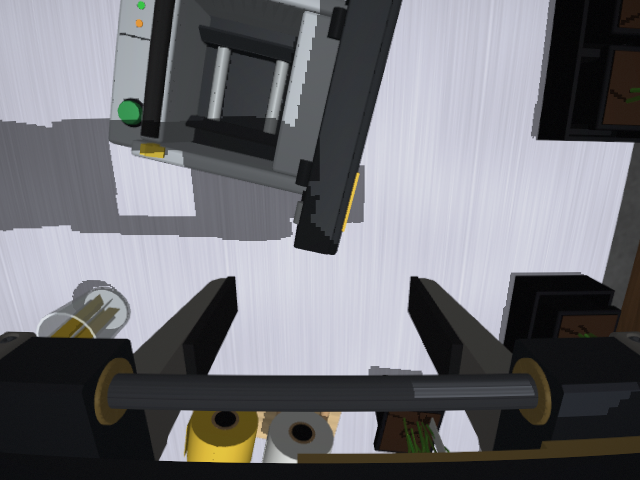

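The scene and side views show the yellow roll at scene (253,216) and side (379,316). The printer is at scene (370,280) and side (293,205). In the wrist view the green button is at (130,112), the two rollers are near (218,85) and (277,97), and the yellow roll is at the lower left at (222,435). Next I'll enlarge these areas.

```bash
python3 - <<'E'
import cv2,numpy as np
s=cv2.imread("pics/scene0.png");d=cv2.imread("pics/side0.png")
def t(im,x,y): 
    o=cv2.resize(im[y:y+75,x:x+100],(400,300),interpolation=cv2.INTER_CUBIC)
    for i in range(0,100,20): cv2.putText(o,str(x+i),(i*4,8),0,.3,(0,0,255)); cv2.line(o,(i*4,10),(i*4,16),(0,0,255))
    for i in range(0,75,20): cv2.putText(o,str(y+i),(0,i*4+12),0,.3,(0,0,255));cv2.line(o,(0,i*4),(8,i*4),(0,0,255))
    return o
cv2.imwrite("pics/c1.png",np.vstack([np.hstack([t(s,200,185),t(d,345,280)]),np.hstack([t(s,325,235),t(d,242,170)])]))
w=cv2.imread("pics/wrist0.png")[0:270,90:410]
cv2.imwrite("pics/c2.png",cv2.resize(w,(711,600),interpolation=cv2.INTER_CUBIC))
E
```

```text
(no output)
```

View pics/c1.png

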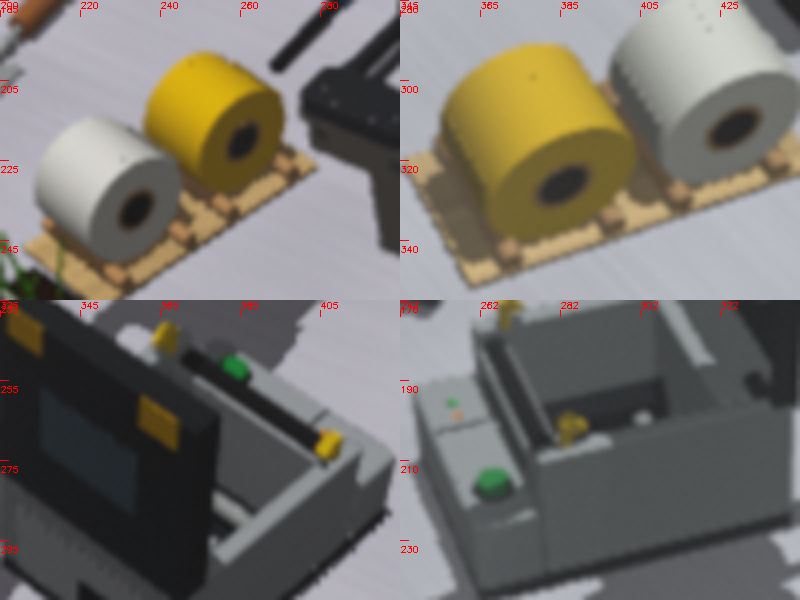

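View pics/c2.png

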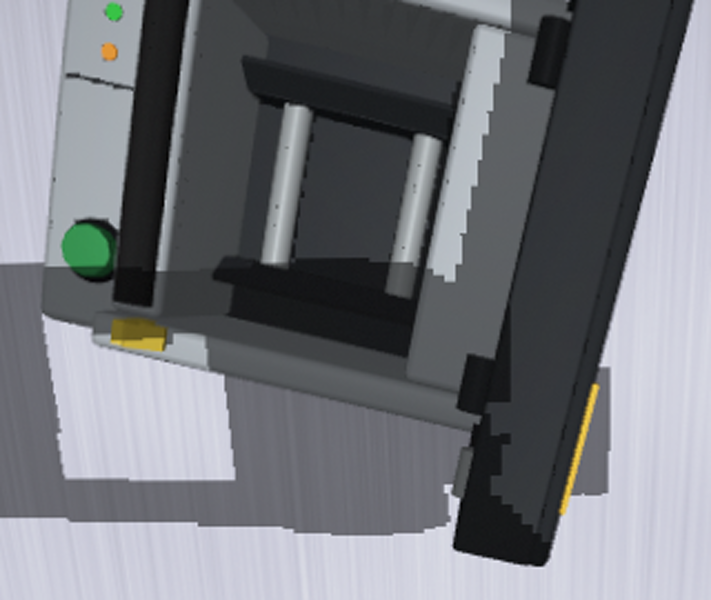

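```bash
cat >m.py <<'E'
from h import *
s=ctrl.sense()
r=np.round
for n,a,b,c in(("Y",(260.5,220.5),(225,418),(385.75,326.25)),("W",(233.8,237.5),(303,432),(428.75,312))):
    f,e=tri(ray("scene",a),ray("wrist",b,s)); print(n,"+y face",r(f,4),r(e,4),"wrist z48.5",r(onz("wrist",b,.0485,s),4),"scene",r(onz("scene",a,.0485),4),"-y face",r(onz("side",c,.0485),4))
b=[ray("scene",(384,252)),ray("side",(265,215)),ray("wrist",(129.6,112.5),s)]
print("btn",tri(*b),tri(*b[:2])[0],onz("wrist",(129.6,112.5),.07,s))
w=lambda u,v,z:onz("wrist",(90+u*.45,v*.45),z,s)
for z in(.02,.03):
    P=[w(*q,z) for q in((298,105),(274,265),(427,137),(400,292))]
    print(z,r(P,4).tolist(),"mid",r(np.mean(P,0),4),"yaw",[float(np.arctan2(*(-(A-B)[:2]*[1,-1])))for A,B in((P[0],P[1]),(P[2],P[3]))],"sp",np.linalg.norm((P[0]+P[1]-P[2]-P[3])/2))
A,B=w(66,80,.062),w(45,305,.062);print("ledge edge",A,B,np.arctan2(-(A-B)[0],(A-B)[1]))
A,B=w(210,365,.1),w(472,430,.1);print("wall edge",A,B,np.arctan2(*(B-A)[[1,0]]))
A,B=w(212,335,.1),w(408,380,.1);print("wall in edge",A,B,np.arctan2(*(B-A)[[1,0]]))
E
python3 m.py
```

```text
Y +y face [ 0.5063 -0.245   0.0446] [0.0012 0.0012] wrist z48.5 [ 0.507  -0.2429  0.0485] scene [ 0.5108 -0.2408  0.0485] -y face [ 0.4961 -0.2982  0.0485]
W +y face [ 0.6007 -0.2626  0.0478] [0.0011 0.0011] wrist z48.5 [ 0.6004 -0.2635  0.0485] scene [ 0.6021 -0.2609  0.0485] -y face [ 0.5886 -0.3184  0.0485]
btn (array([0.45710463, 0.10391624, 0.06820489]), [0.0017636565595140795, 0.0009793688529544289, 0.0023098492294987166]) [0.45758298 0.10567397 0.06802224] [0.45808756 0.10148227 0.07      ]
0.02 [[0.5311, 0.1625, 0.02], [0.5158, 0.0971, 0.02], [0.5859, 0.1492, 0.02], [0.5719, 0.085, 0.02]] mid [0.5512 0.1234 0.02  ] yaw [-0.2288833216694254, -0.21424116758033504] sp 0.05686973135616441
0.03 [[0.5336, 0.1603, 0.03], [0.5188, 0.0966, 0.03], [0.5869, 0.1474, 0.03], [0.5733, 0.0849, 0.03]] mid [0.5532 0.1223 0.03  ] yaw [-0.22888332166942377, -0.21424116758033507] sp 0.055307607105385126
ledge edge [0.45328906 0.16400917 0.062     ] [0.43285891 0.08115476 0.062     ] -0.24175624409224583
wall edge [0.51352605 0.05922044 0.1       ] [0.60792355 0.03525788 0.1       ] -0.248596482325196
wall in edge [0.51535409 0.06978352 0.1       ] [0.58511636 0.0534445  0.1       ] -0.2300632180114959
```

```bash
cat >>h.py <<'E'
def plan(pos,yaw,n,hand,s=None,smooth=False):
    "rows to bring the tool (pointing down, tool x at world angle yaw) to pos"
    s=s or ctrl.sense();q=s["tool_rot"];r0=R.from_quat([q[1],q[2],q[3],q[0]])
    x=np.array([np.cos(yaw),np.sin(yaw),0]);z=np.array([0,0,-1.]);rt=R.from_matrix(np.stack([x,np.cross(z,x),z],1))
    rv=(r0.inv()*rt).as_rotvec()/n; D=(np.array(pos)-s["position"])/n; out=[]
    for k in range(n):
        r=r0*R.from_rotvec(rv*k); out.append([hand]+[round(float(v),2) for v in r.inv().apply(D)*100]+[round(float(v),3) for v in rv])
    for i in range(0,n,8): print(sum(out[i:i+8],[]))
E
python3 -c "
from h import *
plan([.5015,-.2705,.2],np.pi-.2,12,9.1)"
```

```text
[9.1, -2.25, -1.03, 0.12, -0.0, -0.0, -0.114, 9.1, -2.12, -1.28, 0.12, -0.0, -0.0, -0.114, 9.1, -1.96, -1.51, 0.12, -0.0, -0.0, -0.114, 9.1, -1.78, -1.72, 0.12, -0.0, -0.0, -0.114, 9.1, -1.57, -1.92, 0.12, -0.0, -0.0, -0.114, 9.1, -1.34, -2.08, 0.12, -0.0, -0.0, -0.114, 9.1, -1.1, -2.22, 0.12, -0.0, -0.0, -0.114, 9.1, -0.84, -2.33, 0.12, -0.0, -0.0, -0.114]
[9.1, -0.56, -2.41, 0.12, -0.0, -0.0, -0.114, 9.1, -0.29, -2.46, 0.12, -0.0, -0.0, -0.114, 9.1, -0.0, -2.48, 0.12, -0.0, -0.0, -0.114, 9.1, 0.28, -2.46, 0.12, -0.0, -0.0, -0.114]
```

Emit:
{"method": "step_arm", "body": {"increments": [9.1,-2.25,-1.03,0.12,0,0,-0.114,9.1,-2.12,-1.28,0.12,0,0,-0.114,9.1,-1.96,-1.51,0.12,0,0,-0.114,9.1,-1.78,-1.72,0.12,0,0,-0.114,9.1,-1.57,-1.92,0.12,0,0,-0.114,9.1,-1.34,-2.08,0.12,0,0,-0.114,9.1,-1.1,-2.22,0.12,0,0,-0.114,9.1,-0.84,-2.33,0.12,0,0,-0.114]}}

```text
t: 0.82
position: [0.542, -0.1812, 0.2048]
tool_rot: [-0.0, 0.321, 0.947, -0.0]
wrist_force: [0.4, 0.8, -0.3]
grip_width: 0.0908
grasp_force: 0.0
```

Emit:
{"method": "step_arm", "body": {"increments": [9.1,-0.56,-2.41,0.12,0,0,-0.114,9.1,-0.29,-2.46,0.12,0,0,-0.114,9.1,0,-2.48,0.12,0,0,-0.114,9.1,0.28,-2.46,0.12,0,0,-0.114,9.1,0,0,0,0,0,0,9.1,0,0,0,0,0,0]}}

```text
t: 1.32
position: [0.5009, -0.271, 0.1999]
tool_rot: [-0.0, 0.103, 0.995, 0.0]
wrist_force: [-0.3, -0.1, 0.7]
grip_width: 0.0909
grasp_force: 0.0
```

```bash
python3 -c "
from h import *
s=ctrl.sense();print(s['t'],s['position'],s['tool_rot'],s['joint_pos']);im=save('wrist','pics/w1.png')
import json;json.dump({k:np.array(s[k]).tolist() for k in('position','tool_rot')},open('s1.json','w'))"
```

```text
1.3167 [ 0.50091461 -0.27100917  0.1999349 ] [-2.14239652e-04  1.03049229e-01  9.94676221e-01  1.60715958e-04] [-4.98646167e-01  2.82487258e-01  1.76856166e+00  1.48326853e-04
  1.09106296e+00 -1.86304600e+00]
```

View pics/w1.png

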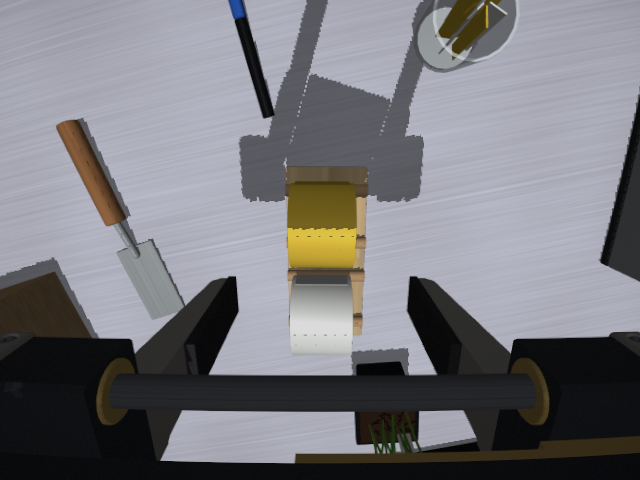

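The wrist picture shows the yellow roll straight ahead, centred at column 322 and spanning rows 181–269, aligned with the tool. The white roll is below it at rows 275–355.

```bash
python3 -c "
from h import *
import json
s=json.load(open('s1.json'));s={k:np.array(v) for k,v in s.items()}
im=cv2.imread('pics/w1.png').astype(int);c=im[:,322]
for v in list(range(176,190))+list(range(262,278)): print(v,c[v],end=' ')
q=s['tool_rot'];M=R.from_quat([q[1],q[2],q[3],q[0]]).as_matrix()
for a,b in((181,269),(182,270),(183,268)):
    o,d1=ray('wrist',(322,a),s);_,d2=ray('wrist',(322,b),s)
    h=np.arccos(d1@d2)/2;d=(d1+d2);d/=np.linalg.norm(d)
    P=o+d*.04/np.sin(h); P2=o+d*(.0485-o[2])/d[2]
    print(P,P2,'tool axes',M.T@(P2-s['position']))
"
```

```text
176 [63 84 97] 177 [63 85 97] 178 [63 85 97] 179 [63 85 98] 180 [64 85 98] 181 [29 62 74] 182 [15 53 64] 183 [15 53 63] 184 [16 59 70] 185 [21 73 86] 186 [20 75 89] 187 [20 76 91] 188 [22 78 93] 189 [22 79 94] 262 [ 46 149 177] 263 [ 45 145 173] 264 [ 44 141 168] 265 [ 40 133 158] 266 [ 38 125 149] 267 [ 38 104 124] 268 [59 79 91] 269 [59 79 91] 270 [41 56 68] 271 [44 60 74] 272 [49 66 81] 273 [51 69 86] 274 [55 70 83] 275 [62 63 62] 276 [63 63 62] 277 [62 63 62] [ 0.49871728 -0.27099577  0.05854275] [ 0.50120041 -0.27152656  0.0485    ] tool axes [-0.00045536 -0.00048954  0.15143458]
[ 0.49955955 -0.27117274  0.05882409] [ 0.5021425  -0.27172476  0.0485    ] tool axes [-0.00141806 -0.0004904   0.15143413]
[ 0.50182278 -0.27165803  0.04784375] [ 0.50165958 -0.27162315  0.0485    ] tool axes [-0.00092457 -0.00048994  0.15143436]
```

Emit:
{"method": "step_arm", "body": {"increments": [9.1,-0.08,0,3,0,0,0,9.1,0,0,3,0,0,0,9.1,0,0,3,0,0,0,9.1,0,0,3,0,0,0,9.1,0,0,2,0,0,0,9.1,0,0,1,0,0,0,9.1,0,0,0.64,0,0,0,9.1,0,0,0,0,0,0], "squeeze": 25}}

```text
t: 2.03
position: [0.5023, -0.2697, 0.0431]
tool_rot: [-0.001, 0.101, 0.995, 0.0]
wrist_force: [-0.7, -0.1, 0.2]
grip_width: 0.0911
grasp_force: 0.0
```

Emit:
{"method": "step_arm", "body": {"increments": [5,0,0,0,0,0,0,5,0,0,0,0,0,0,5,0,0,0,0,0,0,5,0,0,0,0,0,0,5,0,0,0,0,0,0,5,0,0,0,0,0,0,5,0,0,0,0,0,0,5,0,0,0,0,0,0]}}

```text
t: 2.7
position: [0.5028, -0.271, 0.0446]
tool_rot: [0.001, 0.101, 0.995, -0.0]
wrist_force: [-1.4, -1.1, 6.2]
grip_width: 0.0577
grasp_force: 25.0
```

Emit:
{"method": "step_arm", "body": {"increments": [5,0,0,-1,0,0,0,5,0,0,-2,0,0,0,5,0,0,-3,0,0,0,5,0,0,-3.5,0,0,0,5,0,0,-3.5,0,0,0,5,0,0,-2.5,0,0,0,5,0,0,-1,0,0,0,5,0,0,0,0,0,0]}}

```text
t: 3.37
position: [0.5033, -0.2709, 0.2113]
tool_rot: [0.002, 0.101, 0.995, -0.001]
wrist_force: [0.7, -0.5, -2.8]
grip_width: 0.058
grasp_force: 25.0
```

```bash
python3 -c "
from h import *
s=ctrl.sense();print(s['t'],s['position'],s['wrist_force'],s['grip_width'])
plan([.525,.11,.21],np.pi-.232,13,5)
print(tri(ray('scene',(487,252)),ray('side',(204.5,132))))
"
```

```text
3.3667 [ 0.50332021 -0.27094076  0.21132204] [ 0.65222068 -0.52330286 -2.75779985] 0.05799533278804537
[5, 0.43, 2.9, 0.01, -0.0, 0.0, 0.002, 5, 0.43, 2.9, 0.01, -0.0, 0.0, 0.002, 5, 0.44, 2.9, 0.01, -0.0, 0.0, 0.002, 5, 0.45, 2.9, 0.01, -0.0, 0.0, 0.002, 5, 0.45, 2.9, 0.01, -0.0, 0.0, 0.002, 5, 0.46, 2.9, 0.01, -0.0, 0.0, 0.002, 5, 0.47, 2.9, 0.01, -0.0, 0.0, 0.002, 5, 0.47, 2.9, 0.01, -0.0, 0.0, 0.002]
[5, 0.48, 2.9, 0.01, -0.0, 0.0, 0.002, 5, 0.49, 2.89, 0.01, -0.0, 0.0, 0.002, 5, 0.49, 2.89, 0.01, -0.0, 0.0, 0.002, 5, 0.5, 2.89, 0.01, -0.0, 0.0, 0.002, 5, 0.5, 2.89, 0.01, -0.0, 0.0, 0.002]
(array([0.43418495, 0.34323461, 0.17914802]), [0.003246416774514218, 0.0032464167745141115])
```

Emit:
{"method": "step_arm", "body": {"increments": [5,0.45,2.9,0,0,0,0.002,5,0.45,2.9,0,0,0,0.002,5,0.45,2.9,0,0,0,0.002,5,0.45,2.9,0,0,0,0.002,5,0.45,2.9,0,0,0,0.002,5,0.45,2.9,0,0,0,0.002,5,0.5,2.9,0,0,0,0.002,5,0.5,2.9,0,0,0,0.002]}}

```text
t: 4.03
position: [0.5127, -0.0343, 0.2064]
tool_rot: [-0.002, 0.109, 0.994, -0.0]
wrist_force: [0.6, 0.8, -3.2]
grip_width: 0.0577
grasp_force: 25.0
```

Emit:
{"method": "step_arm", "body": {"increments": [5,0.45,2.9,0,0,0,0.002,5,0.5,2.9,0,0,0,0.002,5,0.5,2.9,0,0,0,0.002,5,0.5,2.9,0,0,0,0.002,5,0.5,2.9,0,0,0,0.002,5,0,0,0,0,0,0,5,0,0,0,0,0,0]}}

```text
t: 4.62
position: [0.5212, 0.1119, 0.2066]
tool_rot: [-0.002, 0.113, 0.994, -0.001]
wrist_force: [0.1, -0.6, -2.9]
grip_width: 0.0578
grasp_force: 25.0
```

```bash
python3 -c "
from h import *
s=ctrl.sense();print(s['t'],s['position'],s['tool_rot'],s['grip_width']);im=save('wrist','pics/w2.png')
import json;json.dump({k:np.array(s[k]).tolist() for k in('position','tool_rot')},open('s2.json','w'))"
```

```text
4.6167 [0.52117395 0.11192271 0.20657955] [-1.71674610e-03  1.12799362e-01  9.93616125e-01 -5.93350777e-04] 0.057776945278595004
```

View pics/w2.png

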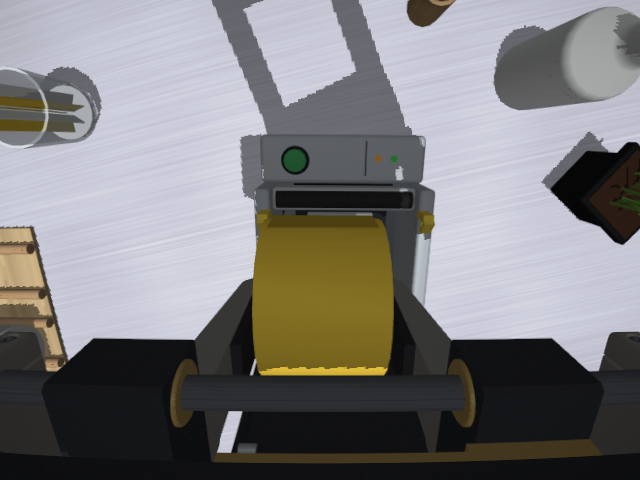

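The held roll is centred at column 322. The printer is square to the tool, with its ledge at columns 262–425, rows 136–182, and the button at (295,160). The tool sits a little left of the printer's middle.

```bash
python3 -c "
from h import *
import json
s=json.load(open('s2.json'));s={k:np.array(v) for k,v in s.items()}
q=s['tool_rot'];M=R.from_quat([q[1],q[2],q[3],q[0]]).as_matrix()
print('toolx yaw',np.arctan2(M[1,0],M[0,0]))
for n,uv,z in(('btn',(295,160),.07),('ledgeL',(263,137),.062),('ledgeR',(425,136),.062),('slotL',(276,200),.088),('slotR',(412,200),.088),('pinL',(263,217),.1),('pinR',(426,217),.1)):
    P=onz('wrist',uv,z,s);print(n,P,'tool',M.T@(P-s['position']))
b=[ray('scene',(384,252)),ray('side',(265,215)),ray('wrist',(295,160),s)];print(tri(*b))
"
```

```text
toolx yaw 2.915509820053827
btn [0.45599477 0.10248482 0.07      ] tool [ 0.06095689 -0.02359412  0.13681721]
ledgeL [0.43100954 0.07949839 0.062     ] tool [ 0.08012729 -0.05158365  0.14492394]
ledgeR [0.46155373 0.21674371 0.062     ] tool [0.08112553 0.08901571 0.14470697]
slotL [0.48331958 0.0806725  0.088     ] tool [ 0.02949712 -0.03875452  0.11873772]
slotR [0.50870311 0.1912152  0.088     ] tool [0.029539   0.07466497 0.11856019]
pinL [0.49268526 0.06883568 0.1       ] tool [ 0.01775581 -0.04820953  0.10671397]
pinR [0.5222906  0.19764789 0.1       ] tool [0.01777865 0.08396089 0.10650701]
(array([0.45674464, 0.10414582, 0.06831093]), [0.0016274218699093138, 0.0008590874284171891, 0.00193101879016887])
```

Emit:
{"method": "step_arm", "body": {"increments": [5,-1.4,0.9,0,0,0,0,5,-1.4,0.9,0,0,0,0,5,0,0,1,0,0,0,5,0,0,2.5,0,0,0,5,0,0,2.5,0,0,0,5,0,0,2,0,0,0,5,0,0,1.5,0,0,0,5,0,0,1,0,0,0]}}

```text
t: 5.33
position: [0.5515, 0.1204, 0.1008]
tool_rot: [-0.002, 0.115, 0.993, -0.001]
wrist_force: [0.4, -0.7, -2.3]
grip_width: 0.0581
grasp_force: 25.0
```

Emit:
{"method": "step_arm", "body": {"increments": [5,0,0,1,0,0,0,5,0,0,1,0,0,0,5,0,0,1,0,0,0,5,0,0,0.7,0,0,0,5,0,0,0.3,0,0,0,5,0,0,0.2,0,0,0,5,0,0,0,0,0,0]}}

```text
t: 5.92
position: [0.554, 0.1222, 0.0617]
tool_rot: [0.0, 0.114, 0.993, 0.0]
wrist_force: [-0.7, 0.2, -2.3]
grip_width: 0.0577
grasp_force: 25.0
```

Emit:
{"method": "step_arm", "body": {"increments": [5,0,0,0.2,0,0,0,5,0,0,0.2,0,0,0,5,0,0,0,0,0,0]}}

```text
t: 6.17
position: [0.554, 0.1222, 0.0578]
tool_rot: [0.0, 0.114, 0.993, 0.0]
wrist_force: [-0.3, 0.2, -1.8]
grip_width: 0.0577
grasp_force: 25.0
```

Emit:
{"method": "step_arm", "body": {"increments": [5,0,0,0.1,0,0,0,5,0,0,0,0,0,0]}}

```text
t: 6.33
position: [0.5541, 0.1222, 0.0572]
tool_rot: [0.0, 0.114, 0.993, 0.0]
wrist_force: [-1.3, 0.0, 0.9]
grip_width: 0.0577
grasp_force: 25.0
```

Emit:
{"method": "step_arm", "body": {"increments": [7.4,0,0,0,0,0,0,7.4,0,0,0,0,0,0,7.4,0,0,0,0,0,0,7.4,0,0,0,0,0,0]}}

```text
t: 6.67
position: [0.5541, 0.1222, 0.0569]
tool_rot: [0.0, 0.114, 0.993, 0.0]
wrist_force: [1.1, -0.1, 0.6]
grip_width: 0.0742
grasp_force: 0.0
```

Emit:
{"method": "step_arm", "body": {"increments": [7.4,0,0,-1,0,0,0,7.4,0,0,-2,0,0,0,7.4,0,0,-3.5,0,0,0,7.4,0,0,-3.5,0,0,0,7.4,1,0,-3.5,0,0,0,7.4,2,0,-2.5,0,0,0,7.4,2,0,-2,0,0,0,7.4,0,0,0,0,0,0]}}

```text
t: 7.33
position: [0.5045, 0.1344, 0.2416]
tool_rot: [0.002, 0.114, 0.993, 0.001]
wrist_force: [0.3, -0.3, 0.6]
grip_width: 0.074
grasp_force: 0.0
```

```bash
python3 -c "
from h import *
import json
s=ctrl.sense();print(s['t'],s['position'],s['tool_rot'],s['joint_pos']);im=save('wrist','pics/w3.png');im2=save('side','pics/s3.png')
json.dump({k:np.array(s[k]).tolist() for k in('position','tool_rot')},open('s3.json','w'))
a=im[100:400,150:550];b=cv2.resize(im2[150:300,200:400],(400,300))
cv2.imwrite('pics/c3.png',np.hstack([a,b])[:,:,::-1])"
```

```text
7.3333 [0.5045263  0.13439545 0.24163209] [0.00233358 0.1139668  0.9934811  0.00119443] [ 2.57094695e-01  1.62541074e-01  1.82501890e+00  5.83862845e-04
  1.14881688e+00 -1.08550865e+00]
```

View pics/c3.png

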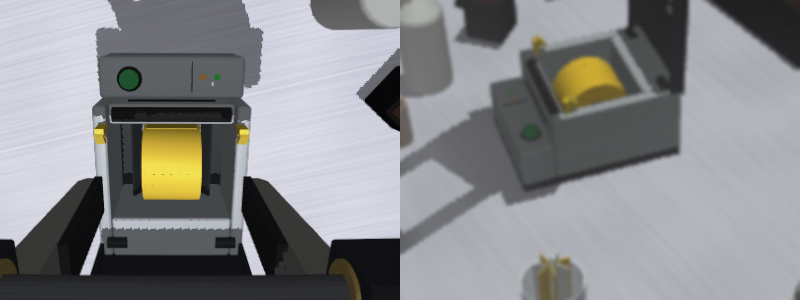

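The roll is seated: its middle is at crop column 172, level with the midpoint of the yellow hooks (100 and 244), and the side view shows it sitting down in the bay. Next I close the fingers and go up and over, behind the cover.

Emit:
{"method": "step_arm", "body": {"increments": [0,0,0,-2,0,0,0,0,0,0,-3,0,0,0,0,0,0,0,0,0,0], "squeeze": 10}}

```text
t: 7.68
position: [0.5077, 0.1338, 0.2903]
tool_rot: [0.002, 0.114, 0.993, 0.001]
wrist_force: [1.1, 0.1, 0.8]
grip_width: 0.0562
grasp_force: 0.0
```

```bash
python3 -c "
from h import *
s=ctrl.sense();print(s['t'],s['position'],s['grip_width'],s['joint_pos'])
plan([.675,.0945,.29],np.pi-.2288,7,0)
plan([.675,.0945,.2213],np.pi-.2288,7,0)
"
```

```text
7.6833 [0.50772492 0.13382415 0.29032436] 0.056213911719758834 [ 2.54949665e-01  1.25421892e-01  1.75850652e+00 -1.40985960e-04
  1.25278340e+00 -1.08684767e+00]
[0, -2.45, -0.0, 0.02, 0.0, 0.001, -0.0, 0, -2.45, -0.0, 0.01, 0.0, 0.001, -0.0, 0, -2.45, -0.0, 0.01, 0.0, 0.001, -0.0, 0, -2.45, -0.0, 0.01, 0.0, 0.001, -0.0, 0, -2.45, -0.0, 0.01, 0.0, 0.001, -0.0, 0, -2.45, -0.01, 0.01, 0.0, 0.001, -0.0, 0, -2.45, -0.01, 0.01, 0.0, 0.001, -0.0]
[0, -2.45, -0.01, 1.0, 0.0, 0.001, -0.0, 0, -2.45, -0.01, 1.0, 0.0, 0.001, -0.0, 0, -2.45, -0.01, 0.99, 0.0, 0.001, -0.0, 0, -2.45, -0.01, 0.99, 0.0, 0.001, -0.0, 0, -2.45, -0.01, 0.99, 0.0, 0.001, -0.0, 0, -2.45, -0.01, 0.99, 0.0, 0.001, -0.0, 0, -2.45, -0.01, 0.99, 0.0, 0.001, -0.0]
```

Emit:
{"method": "step_arm", "body": {"increments": [0,-2.45,0,0,0,0.001,0,0,-2.45,0,0,0,0.001,0,0,-2.45,0,0,0,0.001,0,0,-2.45,0,0,0,0.001,0,0,-2.45,0,0,0,0.001,0,0,-2.45,0,0,0,0.001,0,0,-2.5,0,0,0,0,0,0,0,0,0,0,0,0]}}

```text
t: 8.35
position: [0.6763, 0.0929, 0.2834]
tool_rot: [-0.003, 0.115, 0.993, -0.0]
wrist_force: [-0.1, 0.4, -0.2]
grip_width: 0.0028
grasp_force: 0.0
```

Emit:
{"method": "step_arm", "body": {"increments": [0,0,0,2,0,0,0,0,0,0,2.5,0,0,0,0,0,0,1.9,0,0,0,0,0,0,0.4,0,0,0,0,0,0,0,0,0,0]}}

```text
t: 8.77
position: [0.671, 0.0943, 0.2157]
tool_rot: [-0.005, 0.114, 0.993, -0.0]
wrist_force: [-0.2, -0.9, -1.0]
grip_width: 0.0006
grasp_force: 0.0
```

Emit:
{"method": "step_arm", "body": {"increments": [0,1.3,0,-0.5,0,0,0,0,1.23,0,-0.2,0,0,0,0,1.23,0,-0.1,0,0,0,0,1.24,0,0,0,0,0,0,1.24,0,0.2,0,0,0]}}

```text
t: 9.18
position: [0.6122, 0.109, 0.2274]
tool_rot: [-0.0, 0.114, 0.993, 0.001]
wrist_force: [4.4, -1.5, 2.6]
grip_width: 0.0005
grasp_force: 2.5
```

Emit:
{"method": "step_arm", "body": {"increments": [0,1.25,0,0.4,0,0,0,0,1.25,0,0.5,0,0,0,0,1.13,0,0.5,0,0,0,0,1.08,0,0.65,0,0,0,0,1,0,0.72,0,0,0,0,0.93,0,0.83,0,0,0]}}

```text
t: 9.68
position: [0.5473, 0.1247, 0.1924]
tool_rot: [-0.0, 0.114, 0.993, 0.001]
wrist_force: [-0.6, -0.0, 7.8]
grip_width: 0.0006
grasp_force: 3.3
```

Emit:
{"method": "step_arm", "body": {"increments": [0,0.85,0,1.05,0,0,0,0,0.8,0,1.1,0,0,0,0,0.65,0,1.1,0,0,0,0,0.52,0,1.1,0,0,0,0,0.42,0,1.1,0,0,0,0,0,0,0,0,0,0]}}

```text
t: 10.18
position: [0.5143, 0.1324, 0.136]
tool_rot: [-0.002, 0.114, 0.993, 0.001]
wrist_force: [-0.7, 1.7, 6.1]
grip_width: 0.0005
grasp_force: 3.2
```

Emit:
{"method": "step_arm", "body": {"increments": [0,0.15,0,0.4,0,0,0,0,0.1,0,0.4,0,0,0,0,0.05,0,0.4,0,0,0,0,0,0,0.2,0,0,0,0,0,0,0,0,0,0]}}

```text
t: 10.6
position: [0.5115, 0.1331, 0.1229]
tool_rot: [-0.002, 0.114, 0.993, 0.001]
wrist_force: [-3.3, 3.6, 6.3]
grip_width: 0.0006
grasp_force: 3.6
```

Emit:
{"method": "step_arm", "body": {"increments": [0,0,0,0.15,0,0,0,0,0,0,0.15,0,0,0,0,0,0,0,0,0,0]}}

```text
t: 10.85
position: [0.5112, 0.1332, 0.1208]
tool_rot: [-0.002, 0.114, 0.993, 0.001]
wrist_force: [-7.7, 3.5, 17.4]
grip_width: 0.0002
grasp_force: 8.4
```

Emit:
{"method": "step_arm", "body": {"increments": [0,0,0,0.1,0,0,0,0,0,0,0,0,0,0]}}

```text
t: 11.02
position: [0.5112, 0.1333, 0.1205]
tool_rot: [-0.002, 0.114, 0.993, 0.001]
wrist_force: [-10.1, 1.7, 24.1]
grip_width: 0.0005
grasp_force: 12.4
```

Emit:
{"method": "step_arm", "body": {"increments": [0,0,0,-0.2,0,0,0,0,0,0,-0.3,0,0,0,0,0,0,-0.5,0,0,0,0,0,0,0,0,0,0]}}

```text
t: 11.35
position: [0.5124, 0.1325, 0.1291]
tool_rot: [-0.001, 0.114, 0.993, 0.001]
wrist_force: [0.2, 0.4, 1.0]
grip_width: 0.0005
grasp_force: 0.0
```

Emit:
{"method": "step_arm", "body": {"increments": [0,0,0,-1.5,0,0,0,0,0,0,-2,0,0,0,0,0,0,0,0,0,0]}}

```text
t: 11.6
position: [0.5138, 0.1325, 0.1653]
tool_rot: [-0.001, 0.114, 0.993, 0.001]
wrist_force: [0.4, 0.4, 0.3]
grip_width: 0.0005
grasp_force: 0.0
```

```bash
python3 -c "
from h import *
s=ctrl.sense();print(s['t'],s['position'])
plan([.455,.104,.165],np.pi-.2288,4,0)
"
```

```text
11.6 [0.51376236 0.13246059 0.16529905]
[0, 1.27, -1.03, 0.01, 0.001, -0.0, 0.0, 0, 1.27, -1.03, 0.01, 0.001, -0.0, 0.0, 0, 1.27, -1.03, 0.01, 0.001, -0.0, 0.0, 0, 1.27, -1.03, 0.01, 0.001, -0.0, 0.0]
```

Emit:
{"method": "step_arm", "body": {"increments": [0,1.27,-1.03,0,0,0,0,0,1.27,-1.03,0,0,0,0,0,1.27,-1.03,0,0,0,0,0,1.27,-1.03,0,0,0,0,0,0,0,0,0,0,0]}}

```text
t: 12.02
position: [0.4502, 0.1023, 0.1615]
tool_rot: [-0.004, 0.114, 0.993, -0.0]
wrist_force: [0.1, 0.6, -0.7]
grip_width: 0.0003
grasp_force: 0.0
```

```bash
python3 -c "
from h import *
s=ctrl.sense();print(s['t'],s['position'],s['tool_rot'])
im=save('wrist','pics/w4.png');im2=save('side','pics/s4.png')
print('button expected in wrist',proj('wrist',[.457,.1035,.07],s),'tip below TCP',proj('wrist',list(s['position'][:2])+[.07],s))
q=s['tool_rot'];M=R.from_quat([q[1],q[2],q[3],q[0]]).as_matrix()
import json;json.dump({k:np.array(s[k]).tolist() for k in('position','tool_rot')},open('s4.json','w'))
cv2.imwrite('pics/c4.png',np.hstack([im[100:400,120:520],cv2.resize(im2[150:300,200:400],(400,300))])[:,:,::-1])"
```

```text
12.0167 [0.45018438 0.102274   0.16154681] [-4.03260092e-03  1.14247707e-01  9.93444101e-01 -1.32791176e-04]
button expected in wrist [326.17542156 252.08303035] tip below TCP [322.6898591  244.35189146]
```

View pics/c4.png

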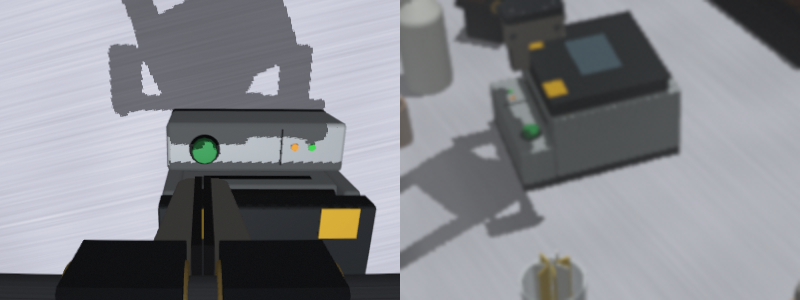

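The side view shows the cover lying flat and shut. The button is at crop (205,150), which is (325,250) in the full wrist picture and agrees with the expected position.

Emit:
{"method": "step_arm", "body": {"increments": [0,-0.3,0.15,1,0,0,0,0,0,0,2,0,0,0,0,0,0,2,0,0,0,0,0,0,1.5,0,0,0,0,0,0,1,0,0,0,0,0,0,0.6,0,0,0,0,0,0,0,0,0,0,0,0,0,0,0,0,0]}}

```text
t: 12.78
position: [0.4564, 0.1044, 0.081]
tool_rot: [-0.003, 0.114, 0.993, 0.0]
wrist_force: [-0.6, -0.1, 0.4]
grip_width: 0.0007
grasp_force: 0.0
```

Emit:
{"method": "step_arm", "body": {"increments": [0,0.15,0,0.4,0,0,0,0,0,0,0.4,0,0,0,0,0,0,0.2,0,0,0,0,0,0,0,0,0,0]}}

```text
t: 13.12
position: [0.4544, 0.1045, 0.0709]
tool_rot: [-0.003, 0.114, 0.993, 0.0]
wrist_force: [-0.4, -0.9, -0.4]
grip_width: 0.0002
grasp_force: 0.0
```

Emit:
{"method": "step_arm", "body": {"increments": [0,0,0,0.15,0,0,0,0,0,0,0.15,0,0,0,0,0,0,0.1,0,0,0,0,0,0,0,0,0,0]}}

```text
t: 13.45
position: [0.4546, 0.1046, 0.0671]
tool_rot: [-0.003, 0.114, 0.993, 0.0]
wrist_force: [-2.1, -0.6, 4.4]
grip_width: 0.0003
grasp_force: 2.3
```

Emit:
{"method": "step_arm", "body": {"increments": [0,0,0,0.1,0,0,0,0,0,0,0.1,0,0,0,0,0,0,0.05,0,0,0,0,0,0,0,0,0,0]}}

```text
t: 13.78
position: [0.4547, 0.1046, 0.0653]
tool_rot: [-0.003, 0.114, 0.993, 0.0]
wrist_force: [-4.3, -2.0, 14.9]
grip_width: 0.0006
grasp_force: 7.1
```

Emit:
{"method": "step_arm", "body": {"increments": [0,0,0,0,0,0,0,0,0,0,0,0,0,0,0,0,0,0,0,0,0,0,0,0,0,0,0,0,0,0,0,0,0,0,0,0,0,0,0,0,0,0,0,0,0,0,0,0,0,0,0,0,0,0,0,0]}}

```text
t: 14.45
position: [0.4547, 0.1046, 0.0653]
tool_rot: [-0.003, 0.114, 0.993, 0.0]
wrist_force: [-3.5, -0.5, 14.1]
grip_width: 0.0004
grasp_force: 7.1
```

Emit:
{"method": "step_arm", "body": {"increments": [0,0,0,0,0,0,0,0,0,0,0,0,0,0,0,0,0,0,0,0,0,0,0,0,0,0,0,0,0,0,0,0,0,0,0,0,0,0,0,0,0,0,0,0,0,0,0,0,0,0,0,0,0,0,0,0]}}

```text
t: 15.12
position: [0.4547, 0.1046, 0.0653]
tool_rot: [-0.003, 0.114, 0.993, 0.0]
wrist_force: [-3.1, -1.1, 14.2]
grip_width: 0.0004
grasp_force: 7.1
```

Emit:
{"method": "step_arm", "body": {"increments": [0,0,0,0,0,0,0,0,0,0,0,0,0,0,0,0,0,0,0,0,0,0,0,0,0,0,0,0,0,0,0,0,0,0,0,0,0,0,0,0,0,0,0,0,0,0,0,0,0,0,0,0,0,0,0,0]}}

```text
t: 15.78
position: [0.4547, 0.1046, 0.0653]
tool_rot: [-0.003, 0.114, 0.993, 0.0]
wrist_force: [-4.3, -0.9, 14.4]
grip_width: 0.0006
grasp_force: 7.1
```

Emit:
{"method": "step_arm", "body": {"increments": [0,0,0,0,0,0,0,0,0,0,0,0,0,0,0,0,0,0,0,0,0,0,0,0,0,0,0,0,0,0,0,0,0,0,0,0,0,0,0,0,0,0,0,0,0,0,0,0,0,0,0,0,0,0,0,0]}}

```text
t: 16.45
position: [0.4547, 0.1046, 0.0653]
tool_rot: [-0.003, 0.114, 0.993, 0.0]
wrist_force: [-3.9, -2.2, 14.6]
grip_width: 0.0006
grasp_force: 7.1
```

```bash
python3 -c "
from h import *
im=save('side','pics/s5.png');cv2.imwrite('pics/c5.png',cv2.resize(im[130:280,190:390],(800,600),interpolation=cv2.INTER_CUBIC)[:,:,::-1]);s=ctrl.sense();print(s['t'],s['position'],s['wrist_force'])"
```

```text
16.5 [0.45466007 0.10458786 0.06523845] [-4.65379353 -1.16097582 14.6782062 ]
```

View pics/c5.png

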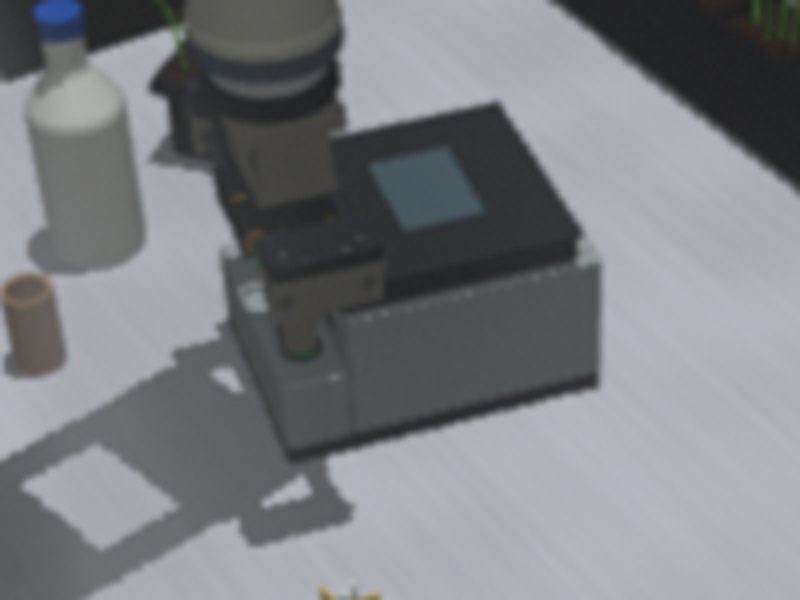

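```bash
python3 -c "
from h import *
s=ctrl.sense();p=s['position'];ex=np.array([.974,-.2268,0]);ey=np.array([.2268,.974,0]);B=np.array([.5532,.1228,0])
f=lambda X:np.round((proj('side',X)-[190,130])*4)
for z in(0,.03,.069,.088,.108):print(z,[f(p+a*ex-b*ey+[0,0,z]).tolist() for a,b in((-.01,.018),(.01,.018),(-.0375,.0945),(.0375,.0945))])
for z in(.1,.124):print('cover front right corner',f(B-.068*ex-.073*ey+[0,0,z]),'left',f(B-.068*ex+.073*ey+[0,0,z]))
"
```

```text
0 [[289.0, 369.0], [322.0, 361.0], [279.0, 465.0], [408.0, 432.0]]
0.03 [[284.0, 329.0], [318.0, 321.0], [274.0, 425.0], [406.0, 392.0]]
0.069 [[278.0, 275.0], [313.0, 267.0], [268.0, 371.0], [402.0, 337.0]]
0.088 [[275.0, 248.0], [310.0, 240.0], [264.0, 343.0], [400.0, 310.0]]
0.108 [[272.0, 219.0], [307.0, 211.0], [261.0, 314.0], [398.0, 281.0]]
cover front right corner [348. 325.] left [278. 183.]
cover front right corner [345. 291.] left [275. 151.]
```

The picture shows the cover shut and the fingertip on the button at crop (300,350). The block in front of the cover matches the projected end of the gripper body, about 29 mm above the cover, so nothing is touching it.

```bash
python3 -c "
from bench import ctrl
print(ctrl.sign_off())"
```

```text
the job is handed in; nothing more can be done
None
```

I handed the job in at about 16.5 s: the yellow roll is on its rollers, the cover is shut with nothing pressing on it, and a fingertip held the green button in at about 14 N for over 2.5 s. The hand-in returned no verdict.

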